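# Find the high spot of a crank disc with a plunger indicator

### The job

Take the indicator by the blue block on its foot and slide it up to the disc until its plunger rests on the rim and is pressed in by about 3 mm. Then turn the disc by its red crank handle, with the plunger running on the rim, until the rim's single high spot is right under the plunger, and leave it standing there with the plunger still pressed in. Never drive the plunger in to near the end of its 11 mm travel, and leave the bottle, the timer and the screwdriver alone.

Things in the scene. Friction and masses are not known exactly. Their poses are not given: they have to be found in the camera images.
- stand: Run-out stand, fixed to the desk: grey base plate 160 x 330 x 12 mm. Origin on the vertical spindle axis of the disc at desk level; y points along the guide bars from the spindle towards the indicator, x across them, z up. The plate reaches from y = -85 to y = +245 mm.
- spindle_axis (a point): Point on the disc's vertical turning axis at the height of the plunger, 41 mm above the desk. Below the disc's aluminium cover plate (radius 72 mm, top at 55 mm) lies its steel rim, 31 to 51 mm above the desk, radius 65 mm but for one smooth high spot that rises 4 mm (radius 69 mm) and falls away to nothing within 30 degrees on either side.
- disc: The disc with cover plate and crank; origin on its axis at desk level, x towards the crank. Turns any number of turns either way with 0.06 N m of friction and stays where it is left. The cover hides the rim; the angle from crank to high spot differs each time, so it cannot be read from this pose. At the start the high spot is at least 40 degrees from the plunger.
- crank_grip (a point): Middle of the red crank handle, a freely spinning upright sleeve of diameter 14 mm, from 60 to 98 mm above the desk (this point at 79 mm), 45 mm from the spindle axis. It can be carried round a full circle by a hand that does not turn.
- indicator_grip (a point): Middle of the blue upright block on the indicator's sliding foot: 16 mm wide along stand x, 14 mm along stand y, 27 to 77 mm above the desk (this point at 57 mm), 104 mm behind the resting plunger tip (stand +y). Pushed towards the disc (stand -y) it slides against about 11 N of friction and stays where it is left, even with the plunger pressed in; the way is 50 mm long.
- dial (a point): Centre of the indicator's round dial, radius 24 mm, face up 50 mm above the desk, 54 mm nearer the disc than the blue block. With the plunger out, its black needle points at the red mark, straight away from the disc; seen from above it turns clockwise by one mark, a tenth of a turn, per mm that the plunger is pressed in.
- plunger_tip (a point): Foremost point of the plunger's steel ball tip (radius 4 mm), 41 mm above the desk on the line through the spindle axis along stand y. The plunger can be pressed in 11 mm; its spring pushes with 1 N when out and 0.8 N more per mm; it rubs little on the rim. At the start it is 13 to 35 mm clear of the rim. Resting on the rim, its distance from the spindle axis is the rim's radius there.
- bottle_mid (a point): Middle of a white reagent bottle with blue cap, 48 mm diameter, 104 mm tall (point at 52 mm), standing beside the stand. Not to be moved.
- timer: White bench timer with three keys, 68 x 64 x 19 mm, lying beside the stand; origin under its middle. Not to be moved.
- screwdriver: Small screwdriver with red handle, 147 mm long along its y, 19 mm thick, lying beside the stand; origin under its middle. Not to be moved.

How it is judged:
On the way, in this order (a step that is already met when the one before it is completed fails the run):
1. the plunger rests on the round part of the rim, pressed in 1.5 to 4.5 mm (y of plunger_tip in the frame of indicator_grip between -0.1025 and -0.0995 m and horizontal distance between plunger_tip and spindle_axis below 0.0662 m), for 0.2 s.
2. the disc is turned so that the high spot is under the plunger, the plunger pressed in by it (y of plunger_tip in the frame of indicator_grip above -0.0995 m and horizontal distance between plunger_tip and spindle_axis above 0.0682 m), for 0.2 s.
At the end, for the whole second after the job is handed in: The plunger stands on the rim's high spot: the tip is more than 68.2 mm from the spindle axis (the high spot's top is at 69 mm, so within about 12 degrees of it), with the plunger pressed in 4.5 to 9.2 mm, everything let go and at rest (all of step 2 and y of plunger_tip in the frame of indicator_grip below -0.0948 m and angular speed of disc below 0.05 rad/s); the robot touches nothing.
It fails at once if the plunger is driven in more than 9.2 mm (its tip then stands less than 94.8 mm before the middle of the blue block) (y of plunger_tip in the frame of indicator_grip above -0.0948 m).
It fails at once if a bystander is moved by more than 15 mm (distance of any of bottle_mid, timer, screwdriver from where it was at the start of the episode above 0.015 m).
It also fails if it takes over 72 s, if anything falls off the work surface, if the arm or the gripper's body presses on something with over 40 N, if the wrist force passes 120 N, or if a joint passes its speed limit or range.

### The arm

A 6-joint arm with a two-finger parallel gripper is mounted at the origin on a cart in front of the work surface, level with it; the furniture and walls round the work are solid. World frame = base frame: x ahead of the robot, y to its left, z up, the work surface at z = 0. Lengths are in m, angles in rad, forces in N, time in s.
With the tool pointing down it reaches from about 0.3 to 0.875 m from the base axis. Payload 6.4 kg.
Tool frame: the origin (TCP) lies midway between the tips of the shut fingers; the grasp point (between the pads) lies 19 mm behind it (grasp_offset is the distance from the TCP to the grasp point, in m); z points along the fingers, y is the line along which they close (so a half turn about z gives the same grasp; the last joint's range is limited). The gripper opens to 85 mm and grips with 20 to 120 N. Pads are 22 mm wide; open, the fingers measure 114 mm over their backs; the gripper's body (76 mm by 85 mm) begins 54 mm behind the grasp point. The pads swing forward as they close: fully open they stand 13 mm farther back than shut.
Start: joints at [0.988, 0.181, 1.607, -0, 1.354, -0.206], TCP at [0.212, 0.535, 0.231] pointing down, gripper open.
Joint ranges: [-2.99, 2.99], [-0.89, 2.07], [0.3, 2.58], [-1.14, 4.28], [0, 2.63], [-3.12, 3.12]. Speed limits (rad/s): [2.57, 2.57, 3.01, 3.14, 3.14, 3.14].

### API

Orientations are given as a unit quaternion [w, x, y, z].
In Python, from bench import * gives the robot as it stands. The module is installed in compiled form; this text tells all that it offers.
- The arm moves only by the tool servo_tool, never from a script. Its argument "commands" is text: rows parted by semicolons, each of 7 numbers parted by spaces: the turn, a rotation vector about the tool's x, y, z in rad, then the shift along the tool's x, y, z in mm, then the opening, from 0 (shut) to 1 (fully open). In form: wx wy wz dx dy dz claw; .... A call has 1 to 5 rows; each row shifts and turns the commanded pose from where the row before left it, along the tool's axes as they then stand; what a row does not reach is not made up. A row lasts 1/8 s, in which the tool goes at most 62.5 mm and 10.7 degrees, less where a joint would pass 70% of its speed; a pose out of reach is approached as far as the arm can. A call with a gripper value outside its range is refused whole. The fingers move at their own pace and stop on an object; the grip force is fixed at half the most. Time passes only in rows, so rows that do not move let the fingers close. It gives the time, the measured TCP pose, the force, the opening and the grip force at its end, in the units of the state.
- get_obs(): the state, without advancing time (a new reading comes with each control period).
- camera(name): name is "side" or "top" or "wrist"; returns the picture (400x640x3 uint8, blue, green, red); there is no depth.
- calibration(name): a dict with "fx", "fy", "cx", "cy" (pixels), "R" (3x3) and "t" (3): a world point X has camera coordinates R X + t. Camera axes: x right, y down, z forward; pixel columns grow to the right and rows downward; lengths in m; the calibration is good to about 2 mm. A picture is of the moment at which its call begins: read the wrist's pose just before it. calibration takes no time and is no camera call; for the wrist camera it gives the pose at the moment of the call.
- hand_in(): hands the job in; it is judged then, once.
The state is a dict: "time_s": time; "q": joint angles; "dq": joint speeds; "joint_efforts": joint torques, N m; "eef_pos": TCP position; "eef_rot": TCP orientation; "wrist_force": force on the tool from outside, world axes, zero at the start; "torque": the same for the moment, N m; "opening": opening from 0.0 (shut) to 1.0 (fully open); "grasp_force": force on a finger pad.
Only numpy, scipy, OpenCV 4.12 (cv2) and the standard library are available. Lean on these libraries where they do the work, as an engineer would, in place of code of your own. Each camera call takes 0.05 s, during which the arm holds its last target. There are 200 camera calls.

## Working session

There is one attempt and no reset: what is moved stays moved. The work goes in short steps, Python scripts to look and compute and a tool call to move; the robot and the scene stay as the last step left them, time stands still between calls to the robot, and variables do not carry over. Pictures are saved under pics/ and viewed, at most 10 in all, crops included, and the job is handed in when it is done.

Besides the shell and the picture viewer there is one more tool, called as a command line: name --argument value ..., lists and objects as JSON in quotes. servo_tool: Moves the arm, as the interface text tells. Its arguments: {"type":"object","properties":{"commands":{"type":"string"}},"required":["commands"]}

```bash
mkdir -p pics; cat > h.py <<'E'
from bench import *
import numpy as np, cv2
def snap(n,f):
    c=calibration(n); im=camera(n); cv2.imwrite('pics/'+f,im); np.savez('pics/'+f+'.npz',**{k:np.array(v) for k,v in c.items()}); return im
def ray(c,u,v,z):
    d=np.array([(u-c['cx'])/c['fx'],(v-c['cy'])/c['fy'],1.]); R=np.array(c['R']); t=np.array(c['t'])
    o=-R.T@t; d=R.T@d; return o+d*(z-o[2])/d[2]
E
python3 - <<'E'
from h import *
snap('top','top0.png'); snap('side','side0.png')
o=get_obs(); print(o['time_s'],o['eef_pos'],o['eef_rot'],o['opening'])
E
```

```text
0.1 [0.21127718 0.53424175 0.2304661 ] [-3.24880754e-04  1.87296334e-01  9.82303135e-01 -7.26698955e-04] 1.001172336374277
```

View pics/top0.png

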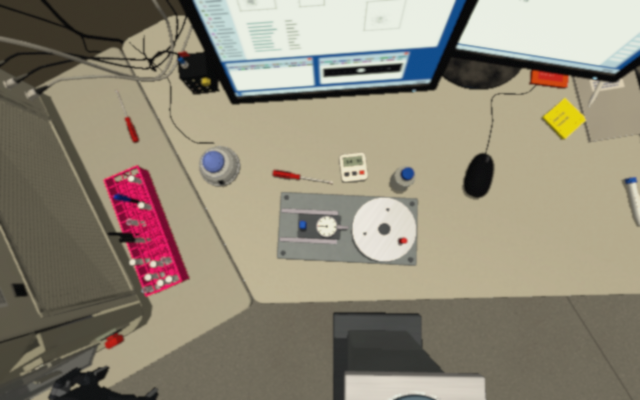

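View pics/side0.png

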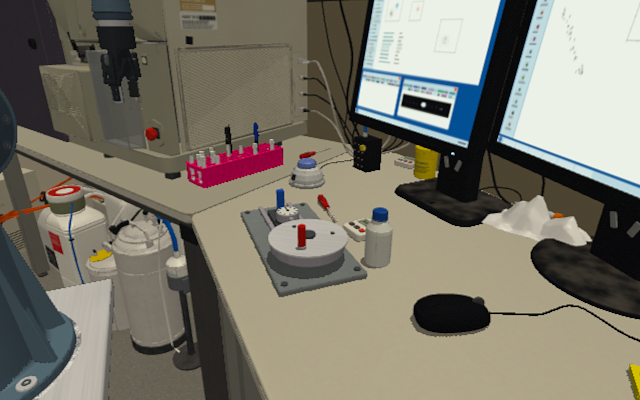

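Top view: disc hub is about (384,229), crank (404,241), blue block (303,226), dial (327,226). The screwdriver, timer and bottle lie on the far side of the stand.

```bash
cat > m.py <<'E'
from h import *
im=cv2.imread('pics/top0.png'); c=np.load('pics/top0.png.npz')
print(c['t'],c['fx'], -c['R'].T@c['t'])
hsv=cv2.cvtColor(im,cv2.COLOR_BGR2HSV)
def cen(mask,box):
    x0,y0,x1,y1=box; s=mask[y0:y1,x0:x1]; m=cv2.moments(s.astype(np.uint8),True); return m['m10']/m['m00']+x0,m['m01']/m['m00']+y0,m['m00']
blue=(abs(hsv[...,0].astype(int)-115)<15)&(hsv[...,1]>120)
red=((hsv[...,0]<10)|(hsv[...,0]>170))&(hsv[...,1]>120)
b=cen(blue,(290,210,318,240)); r=cen(red,(390,228,418,255))
dark=hsv[...,2]<110
h=cen(dark,(374,219,394,239))
wh=(hsv[...,2]>170)&(hsv[...,1]<40); d=cen(wh,(345,190,420,270)); dl=cen(wh,(313,212,341,240))
for n,p,z in(('blue',b,.072),('crank',r,.092),('hub',h,.057),('disc',d,.055),('dial',dl,.05)): print(n,np.round(p,1),ray(c,p[0],p[1],z).round(4))
for u,v in((282,192),(278,258),(419,199),(416,265)): print(ray(c,u,v,.012).round(4))
E
python3 m.py; python3 -c "
import cv2;a=cv2.imread('pics/top0.png')[180:280,265:430];cv2.imwrite('pics/c0.png',cv2.resize(a,None,fx=4.8,fy=4.8,interpolation=cv2.INTER_CUBIC))"
```

```text
[0.2141018  0.54958338 0.84223996] 375.15342269885076 [0.44475894 0.19875414 0.90550312]
blue [302.2 224.6  51. ] [0.4891 0.2574 0.072 ]
crank [402.8 240.2  29. ] [0.4562 0.0392 0.092 ]
hub [383.8 228.6  80. ] [0.4823 0.0746 0.057 ]
disc [ 383.4  228.6 3044. ] [0.4825 0.0751 0.055 ]
dial [326.4 224.5 328. ] [0.4909 0.2038 0.05  ]
[0.5704 0.3115 0.012 ]
[0.413  0.3176 0.012 ]
[ 0.5556 -0.0166  0.012 ]
[ 0.4    -0.0063  0.012 ]
```

View pics/c0.png

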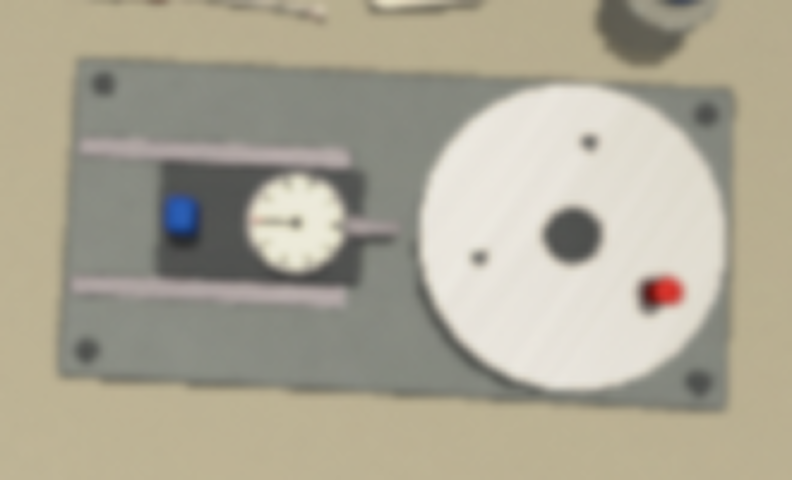

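Stand +y is about 2.4° off world y, towards +x. The block is about 183 mm from the axis, so the plunger is about 13 mm clear, which fits the given range. First I turn the hand so the fingers close along stand x.

servo_tool --commands "0 0 0.177 0 0 0 0.5; 0 0 0.177 0 0 0 0.5; 0 0 0.177 0 0 0 0.5; 0 0 0.177 0 0 0 0.5; 0 0 0.177 0 0 0 0.5"

```text
time_s: 0.72
eef_pos: [0.2114, 0.5344, 0.2307]
eef_rot: [0.0, 0.592, 0.806, -0.001]
wrist_force: [0.1, 0.1, 0.1]
opening: 0.501
grasp_force: 0.0
```

servo_tool --commands "0 0 0.177 0 0 0 0.5; 0 0 0.174 0 0 0 0.5; 0 0 0 0 0 0 0.5"

```text
time_s: 1.1
eef_pos: [0.2114, 0.5345, 0.2308]
eef_rot: [0.0, 0.721, 0.693, -0.0]
wrist_force: [-0.1, 0.3, 0.1]
opening: 0.503
grasp_force: 0.0
```

```bash
cat > rel.py <<'E'
from h import *
import sys
from scipy.spatial.transform import Rotation as Ro
S=np.array([.4825,.0751]); A=-0.0415  # stand yaw
def stand(p): # world xy->stand
    d=np.array(p[:2])-S; c,s=np.cos(A),np.sin(A); return np.array([c*d[0]+s*d[1],-s*d[0]+c*d[1]])
def world(p):
    c,s=np.cos(A),np.sin(A); return S+np.array([c*p[0]-s*p[1],s*p[0]+c*p[1]])
def state():
    o=get_obs(); R=Ro.from_quat(np.roll(o['eef_rot'],-1)).as_matrix()
    print('t',round(o['time_s'],2),'tcp',np.round(o['eef_pos'],4),'stand',(stand(o['eef_pos'])*1e3).round(1),'F',np.round(o['wrist_force'],1),'op',round(o['opening'],3),round(o['grasp_force'],1))
    print('tool axes\n',R.T.round(3)); return o,R
def go(x,y,z):
    o,R=state(); d=np.r_[world((x,y)),z]-o['eef_pos']; print('tool shift mm',(R.T@d*1e3).round(1))
if __name__=='__main__':
    go(*map(float,sys.argv[1:]))
E
python3 rel.py 0 .1825 .14
python3 -c "
from rel import *
c=np.load('pics/top0.png.npz')
print(stand(ray(c,407,173,.104)),stand([.4891,.2574]),stand([.4562,.0392]),stand([.4909,.2038]))"
```

```text
t 1.1 tcp [0.2114 0.5345 0.2308] stand [-289.9  447.7] F [-0.1  0.3  0.1] op 0.503 0.0
tool axes
 [[ 0.04   0.999 -0.001]
 [ 0.999 -0.04  -0.   ]
 [-0.    -0.001 -1.   ]]
tool shift mm [-265.5  289.7   90.9]
[ 0.11984435 -0.04000231] [-0.00096896  0.18241686] [-0.02478793 -0.03696023] [0.00305325 0.12893769]
```

servo_tool --commands "0 0 0 -33 36 5 0.5; 0 0 0 -33 36 5 0.5; 0 0 0 -33 36 5 0.5; 0 0 0 -33 36 5 0.5; 0 0 0 -33 36 5 0.5"

```text
time_s: 1.72
eef_pos: [0.3853, 0.361, 0.2061]
eef_rot: [-0.0, 0.72, 0.694, 0.0]
wrist_force: [0.4, 0.5, 0.1]
opening: 0.497
grasp_force: 0.0
```

servo_tool --commands "0 0 0 -33 36 5 0.5; 0 0 0 -33 36 5 0.5; 0 0 0 -34 37 5 0.5; 0 0 0 0 0 0 0.5; 0 0 0 0 0 0 0.5"

```text
time_s: 2.35
eef_pos: [0.4888, 0.2578, 0.191]
eef_rot: [-0.0, 0.721, 0.693, -0.0]
wrist_force: [-0.7, -0.4, 0.2]
opening: 0.501
grasp_force: 0.0
```

```bash
python3 rel.py 0 .1825 .043; python3 -c "
from h import *
snap('wrist','w0.png')"
```

```text
t 2.35 tcp [0.4888 0.2578 0.191 ] stand [ -1.3 182.8] F [-0.7 -0.4  0.2] op 0.501 0.0
tool axes
 [[ 0.04   0.999  0.   ]
 [ 0.999 -0.04  -0.001]
 [-0.001  0.    -1.   ]]
tool shift mm [ -0.3   1.5 148. ]
```

View pics/w0.png

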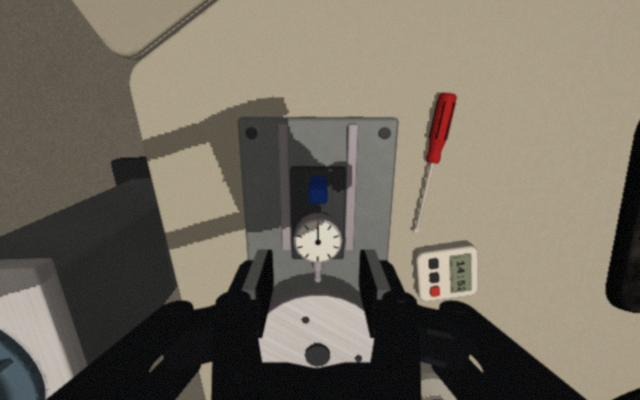

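The wrist view shows the block at about (318,189), the dial centre at (318,241) and the hub at (317,355). All lie on one column, so the frame angle is good.

```bash
python3 -c "
from rel import *
c=np.load('pics/w0.png.npz')
print(-c['R'].T@c['t'])
for n,u,v,z in(('btop',318.5,182,.077),('bmid',318.5,202,.027),('dial',318,241.5,.05),('hub',317.5,355,.057),('cL',239,118,.012),('cR',397,118,.012),('rail',285,130,.02),('rail',352,130,.02)):
  p=ray(c,u,v,z); print(n,p.round(4),(stand(p)*1e3).round(1))
im=cv2.imread('pics/w0.png')[170:215,300:340]; cv2.imwrite('pics/c1.png',cv2.resize(im,None,fx=12,fy=12))"
```

```text
[0.49259318 0.33690646 0.33514044]
btop [0.4915 0.2707 0.077 ] [  0.9 195.8]
bmid [0.4905 0.2369 0.027 ] [  1.3 162. ]
dial [0.4887 0.2037 0.05  ] [  0.8 128.8]
hub [0.4831 0.0719 0.057 ] [ 0.7 -3.2]
cL [0.4156 0.3219 0.012 ] [-77.1 243.8]
cR [0.5707 0.3157 0.012 ] [ 78.2 244.1]
rail [0.4608 0.3093 0.02  ] [-31.4 233.1]
rail [0.5257 0.3067 0.02  ] [ 33.5 233.2]
```

View pics/c1.png

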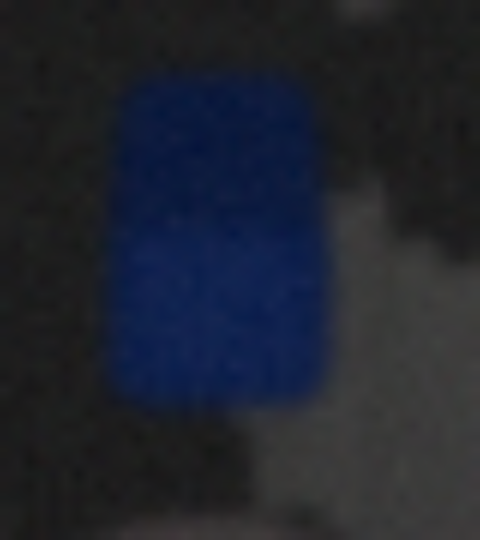

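```bash
python3 -c "
from rel import *
c=np.load('pics/w0.png.npz')
for n,u,v,z in(('top far',318.2,189,.077),('btop',318.2,196.5,.077),('near',318.2,204,.077),('bot far',318.2,176.,.027),('L',309.2,196.5,.077),('R',327.5,196.5,.077)):
  p=ray(c,u,v,z); print(n,p.round(4),(stand(p)*1e3).round(1))"
```

```text
top far [0.491  0.2647 0.077 ] [  0.7 189.7]
btop [0.4908 0.2581 0.077 ] [  0.7 183.2]
near [0.4905 0.2514 0.077 ] [  0.7 176.5]
bot far [0.4913 0.264  0.027 ] [  0.9 189.1]
L [0.4832 0.2584 0.077 ] [ -6.9 183.1]
R [0.4987 0.2578 0.077 ] [  8.6 183.2]
```

Block centre is at stand (0.8, 183) with the right width (15.5 mm). Descending and gripping.

servo_tool --commands "0 0 0 0.2 2 40 0.42; 0 0 0 0 0 40 0.42; 0 0 0 0 0 40 0.42; 0 0 0 0 0 27 0.42; 0 0 0 0 0 0 0.42"

```text
time_s: 3.02
eef_pos: [0.4884, 0.2585, 0.0423]
eef_rot: [-0.001, 0.721, 0.693, -0.002]
wrist_force: [0.0, -0.0, 0.6]
opening: 0.419
grasp_force: 0.0
```

servo_tool --commands "0 0 0 0 0 0 0; 0 0 0 0 0 0 0; 0 0 0 0 0 0 0; 0 0 0 0 0 0 0; 0 0 0 0 0 0 0"

```text
time_s: 3.65
eef_pos: [0.4906, 0.2589, 0.0458]
eef_rot: [-0.0, 0.721, 0.692, 0.0]
wrist_force: [-5.6, 1.5, 1.9]
opening: 0.177
grasp_force: 59.6
```

```bash
python3 rel.py 0 .166 .043
```

```text
t 3.65 tcp [0.4906 0.2589 0.0458] stand [  0.4 184. ] F [-5.6  1.5  1.9] op 0.177 59.6
tool axes
 [[ 0.041  0.999  0.001]
 [ 0.999 -0.041 -0.   ]
 [-0.     0.001 -1.   ]]
tool shift mm [-18.   -0.4   2.8]
```

servo_tool --commands "0 0 0 -4 0 0 0; 0 0 0 -4 0 0 0; 0 0 0 -4 0 0 0; 0 0 0 -2 0 0 0; 0 0 0 0 0 0 0"

```text
time_s: 4.28
eef_pos: [0.49, 0.2465, 0.0459]
eef_rot: [-0.001, 0.722, 0.692, 0.001]
wrist_force: [-4.4, 9.8, -0.5]
opening: 0.175
grasp_force: 59.3
```

```bash
cat > dial.py <<'E'
from rel import *
import sys
im=camera('wrist') if 0 else snap('wrist',sys.argv[1]); c=np.load('pics/'+sys.argv[1]+'.npz')
o=get_obs(); st=stand(o['eef_pos']); print('t',round(o['time_s'],2),(st*1e3).round(1),o['eef_pos'][2].round(4),np.round(o['wrist_force'],1))
ys=float(sys.argv[2])/1e3 # expected dial stand y
X=np.r_[world((.0008,ys)),.05]
def px(X):
    q=c['R']@X+c['t']; return np.array([c['fx']*q[0]/q[2]+c['cx'],c['fy']*q[1]/q[2]+c['cy']])
# rectify: stand-plane patch z=.05, 0.1mm/px, rows = -stand y
n=60; P=np.array([[-30,30],[30,30],[30,-30],[-30,-30]])/1e3
src=np.float32([px(np.r_[world((.0008+a,ys+b)),.05]) for a,b in P]); dst=np.float32([[0,0],[600,0],[600,600],[0,600]])
H=cv2.getPerspectiveTransform(src,dst); r=cv2.warpPerspective(im,H,(600,600),flags=cv2.INTER_CUBIC); cv2.imwrite('pics/r_'+sys.argv[1],r)
g=cv2.cvtColor(r,cv2.COLOR_BGR2GRAY)
# dial face centre
_,m=cv2.threshold(g,0,255,cv2.THRESH_OTSU); cs,_=cv2.findContours(m,cv2.RETR_EXTERNAL,cv2.CHAIN_APPROX_NONE)
k=max(cs,key=cv2.contourArea); (cx,cy),rad=cv2.minEnclosingCircle(cv2.convexHull(k)); print('dial offset mm',(cx-300)/10,(300-cy)/10,'r',rad/10)
th=np.radians(np.arange(0,360,2)); prof=[np.mean([g[int(cy-q*np.cos(t)),int(cx+q*np.sin(t))] for q in range(50,140,5)]) for t in th]
i=np.argsort(prof)[:6]; print('darkest deg cw from +y',[(int(np.degrees(th[j]).round()),int(prof[j])) for j in i])
E
python3 dial.py w1.png 115
```

```text
t 4.33 [  0.4 171.5] 0.0459 [-4.1  9.5 -0.4]
dial offset mm -0.1 8.313043212890625 r 17.858967590332032
darkest deg cw from +y [(0, 43), (180, 46), (182, 46), (358, 47), (178, 47), (184, 51)]
```

View pics/r_w1.png

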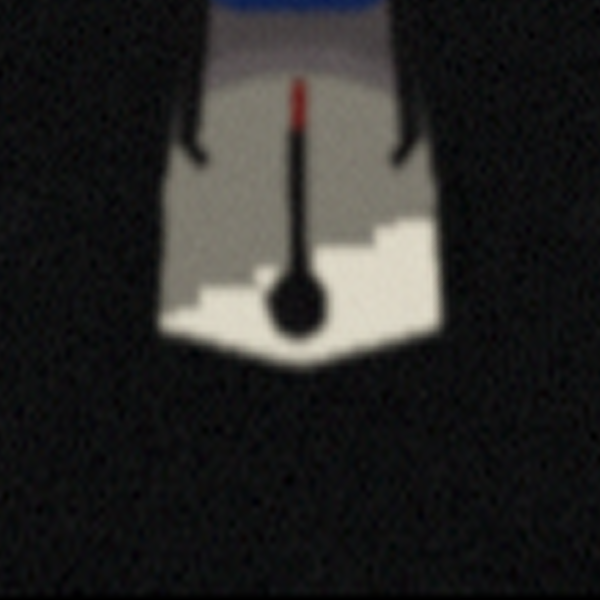

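Through the fingers I can see the needle still pointing at the red mark (0°), with the hub at rectified pixel (298,305). I'll continue in small steps.

servo_tool --commands "0 0 0 -1 0 0 0; 0 0 0 -1 0 0 0; 0 0 0 -1 0 0 0; 0 0 0 0 0 0 0"

```text
time_s: 4.82
eef_pos: [0.4899, 0.2439, 0.0458]
eef_rot: [-0.001, 0.722, 0.692, 0.002]
wrist_force: [-3.6, 12.1, -2.2]
opening: 0.174
grasp_force: 59.2
```

```bash
cat > e.py <<'E'
s=open('dial.py').read(); i=s.index('# dial face'); s=s[:i]+'''d=cv2.GaussianBlur(255-g,(0,0),9)[220:380,240:360]
j=np.unravel_index(np.argmax(cv2.GaussianBlur((g[220:380,240:360]<70).astype(np.float32),(0,0),14)),d.shape); cx,cy=240+j[1],220+j[0]; print('hub',cx,cy)
th=np.radians(np.arange(-60,150,3)); prof=[np.mean([g[int(cy-q*np.cos(t)),int(cx+q*np.sin(t))] for q in range(45,105,4)]) for t in th]
i=np.argsort(prof)[:6]; print('darkest deg cw',[(int(np.degrees(th[k]).round()),int(prof[k])) for k in i], 'max',int(max(prof)))
'''
open('dial.py','w').write(s)
E
python3 e.py; python3 dial.py w2.png 112
```

```text
t 4.88 [  0.5 168.9] 0.0459 [-3.9 11.3 -1.4]
hub 359 379
darkest deg cw [(105, 11), (66, 11), (108, 12), (135, 12), (144, 12), (111, 12)] max 214
```

```bash
sed -i "s|^ys=.*|ys=st[1]-.057|; s|^d=cv2.*||; s|^j=np.*|cx,cy=298,300|" dial.py; python3 dial.py w3.png
```

```text
t 4.92 [  0.4 168.9] 0.0458 [-3.9 12.6 -1.1]
darkest deg cw [(24, 16), (21, 24), (27, 32), (18, 48), (30, 66), (15, 76)] max 215
```

View pics/r_w3.png

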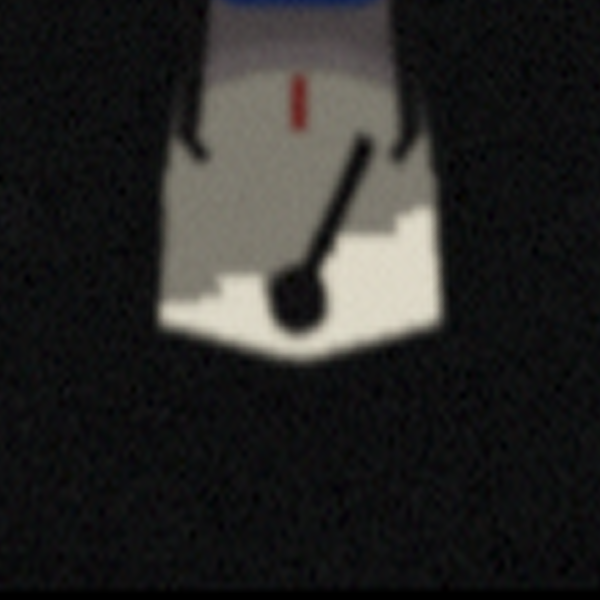

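Needle is at about 25°, so the plunger is pressed in 0.7 mm. Another 2.3 mm is needed.

servo_tool --commands "0 0 0 -0.8 0 0 0; 0 0 0 -0.8 0 0 0; 0 0 0 -0.7 0 0 0; 0 0 0 0 0 0 0; 0 0 0 0 0 0 0"

```text
time_s: 5.55
eef_pos: [0.4899, 0.242, 0.0459]
eef_rot: [-0.002, 0.722, 0.692, 0.002]
wrist_force: [-4.4, 12.6, -2.1]
opening: 0.176
grasp_force: 59.1
```

```bash
python3 dial.py w4.png
```

```text
t 5.6 [  0.4 167. ] 0.0459 [-4.7 14.1 -1.1]
darkest deg cw [(87, 21), (84, 26), (90, 46), (81, 47), (93, 76), (147, 78)] max 208
```

servo_tool --commands "0 0 0 -0.5 0 0 0; 0 0 0 0 0 0 0; 0 0 0 0 0 0 0"

```text
time_s: 5.98
eef_pos: [0.4898, 0.2416, 0.0458]
eef_rot: [-0.002, 0.722, 0.692, 0.002]
wrist_force: [-4.1, 13.8, -2.1]
opening: 0.176
grasp_force: 59.1
```

```bash
python3 dial.py w5.png
```

```text
t 6.03 [  0.4 166.6] 0.0459 [-4.2 14.5 -3. ]
darkest deg cw [(99, 22), (96, 31), (102, 35), (93, 55), (105, 64), (147, 75)] max 216
```

2.75 mm: good. Release, rise and go above the crank.

servo_tool --commands "0 0 0 0 0 0 0.42; 0 0 0 0 0 0 0.42; 0 0 0 0 0 0 0.42; 0 0 0 0 0 -45 0.42; 0 0 0 0 0 -55 0.42"

```text
time_s: 6.65
eef_pos: [0.4894, 0.2375, 0.1444]
eef_rot: [-0.001, 0.722, 0.692, -0.001]
wrist_force: [1.0, -0.2, 1.0]
opening: 0.415
grasp_force: 0.0
```

servo_tool --commands "0 0 0 -50 -6 0 0.42; 0 0 0 -50 -6 0 0.42; 0 0 0 -50 -6 0 0.42; 0 0 0 -53 -7 0 0.42; 0 0 0 0 0 0 0.42"

```text
time_s: 7.28
eef_pos: [0.4568, 0.0331, 0.1447]
eef_rot: [0.001, 0.724, 0.69, -0.0]
wrist_force: [0.3, 0.7, 0.4]
opening: 0.424
grasp_force: 0.0
```

```bash
python3 rel.py -.025 -.037 .064; python3 - <<'E'
from rel import *
im=snap('wrist','w6.png'); c=np.load('pics/w6.png.npz')
snap('top','top1.png')
E
```

```text
t 7.28 tcp [0.4568 0.0331 0.1447] stand [-24. -43.] F [0.3 0.7 0.4] op 0.424 0.0
tool axes
 [[ 0.048  0.999 -0.001]
 [ 0.999 -0.048  0.001]
 [ 0.001 -0.001 -1.   ]]
tool shift mm [ 6.1 -1.1 80.7]
```

View pics/w6.png

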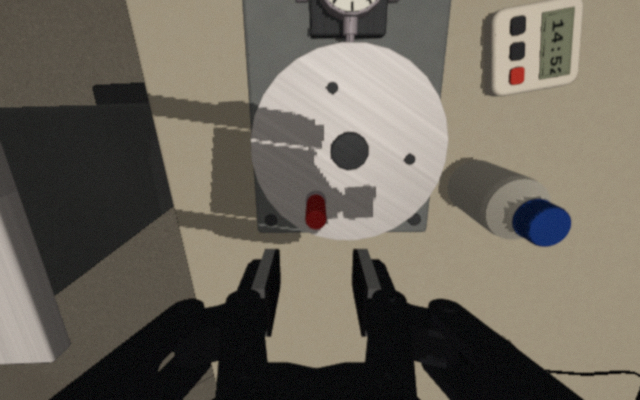

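Wrist view: hub at (349,151), crank top at (316,218), crank base at about (316,200). The dial is at the top edge.

```bash
python3 - <<'E'
from rel import *
c=np.load('pics/w6.png.npz')
for n,u,v,z in(('hub',349.5,151,.057),('cover',349.5,140.5,.055),('cranktop',316,218,.098),('base',316,200,.06)):
  p=ray(c,u,v,z); print(n,p.round(4),(stand(p)*1e3).round(1))
E
python3 rel.py -.025 -.037 .066
```

```text
hub [0.4835 0.0748 0.057 ] [ 1.  -0.3]
cover [0.4838 0.0821 0.055 ] [1. 7.]
cranktop [0.4574 0.0395 0.098 ] [-23.6 -36.6]
base [0.4574 0.0395 0.06  ] [-23.6 -36.6]
t 7.38 tcp [0.4571 0.0358 0.1446] stand [-23.8 -40.3] F [-0.8  0.2  0.6] op 0.418 0.0
tool axes
 [[ 0.044  0.999  0.   ]
 [ 0.999 -0.044  0.001]
 [ 0.001  0.    -1.   ]]
tool shift mm [ 3.3 -1.3 78.6]
```

servo_tool --commands "0 0 0 0 0 0 0.42; 0 0 0 0 0 0 0.42; 0 0 0 0 0 20 0.42; 0 0 0 0 0 0 0.42"

```text
time_s: 7.88
eef_pos: [0.4556, 0.0374, 0.123]
eef_rot: [-0.001, 0.721, 0.693, -0.001]
wrist_force: [-0.7, -0.3, 0.3]
opening: 0.423
grasp_force: 0.0
```

```bash
python3 rel.py -.0236 -.0366 .066
```

```text
t 7.88 tcp [0.4556 0.0374 0.123 ] stand [-25.3 -38.8] F [-0.7 -0.3  0.3] op 0.423 0.0
tool axes
 [[ 0.04   0.999  0.001]
 [ 0.999 -0.04  -0.003]
 [-0.003  0.001 -1.   ]]
tool shift mm [ 2.2  1.9 57. ]
```

servo_tool --commands "0 0 0 2 1.7 20 0.42; 0 0 0 0 0 20 0.42; 0 0 0 0 0 16 0.42; 0 0 0 0 0 0 0.42; 0 0 0 0 0 0 0.42"

```text
time_s: 8.5
eef_pos: [0.4592, 0.0383, 0.0689]
eef_rot: [0.0, 0.722, 0.692, 0.0]
wrist_force: [0.9, 0.2, 0.8]
opening: 0.42
grasp_force: 0.0
```

servo_tool --commands "0 0 0 0 0 0 0; 0 0 0 0 0 0 0; 0 0 0 0 0 0 0; 0 0 0 0 0 0 0; 0 0 0 0 0 0 0"

```text
time_s: 9.12
eef_pos: [0.4589, 0.038, 0.0691]
eef_rot: [0.0, 0.722, 0.692, -0.0]
wrist_force: [-3.4, -1.3, 5.6]
opening: 0.14
grasp_force: 58.6
```

```bash
python3 rel.py -.0236 -.0366 .066; python3 dial.py w7.png
```

```text
t 9.12 tcp [0.4589 0.038  0.0691] stand [-22.  -38.1] F [-3.4 -1.3  5.6] op 0.14 58.6
tool axes
 [[ 0.042  0.999 -0.001]
 [ 0.999 -0.042  0.001]
 [ 0.    -0.001 -1.   ]]
tool shift mm [ 1.5 -1.6  3.1]
t 9.18 [-22.  -38.1] 0.0691 [-1.8 -1.4  6.5]
darkest deg cw [(-48, 6), (-36, 7), (-45, 7), (84, 7), (81, 7), (126, 7)] max 11
```

The crank is gripped: radius 44 mm from the axis, angle about -121° in the stand frame. Next I list the circle steps and take a baseline dial reading from the top camera.

```bash
cat > td.py <<'E'
from rel import *
import sys
f=sys.argv[1]; im=snap('top',f); c=np.load('pics/'+f+'.npz'); o=get_obs(); st=stand(o['eef_pos'])*1e3
print('t',round(o['time_s'],2),'tcp',st.round(1),o['eef_pos'][2].round(4),'ang',np.degrees(np.arctan2(st[1]+.3,st[0]-.9)).round(1),'r',np.hypot(st[1]+.3,st[0]-.9).round(1),'F',np.round(o['wrist_force'],1),round(o['opening'],3))
def px(X):
    q=c['R']@X+c['t']; return np.array([c['fx']*q[0]/q[2]+c['cx'],c['fy']*q[1]/q[2]+c['cy']])
x0,y0=.0008+.0012,.1122
P=np.array([[-30,30],[30,30],[30,-30],[-30,-30]])/1e3
src=np.float32([px(np.r_[world((x0+a,y0+b)),.05]) for a,b in P])
H=cv2.getPerspectiveTransform(src,np.float32([[0,0],[600,0],[600,600],[0,600]])); r=cv2.warpPerspective(im,H,(600,600),flags=cv2.INTER_CUBIC); cv2.imwrite('pics/r_'+f,r)
g=cv2.cvtColor(r,cv2.COLOR_BGR2GRAY); cx=cy=300
m=(g>150).astype(np.uint8); M=cv2.moments(m,True); cx,cy=M['m10']/M['m00'],M['m01']/M['m00']; print('face',round(cx),round(cy),'area mm2',m.sum()/100)
th=np.radians(np.arange(0,360,6)); p=np.array([np.mean([g[int(cy-q*np.cos(t)),int(cx+q*np.sin(t))] for q in range(50,140,5)]) for t in th])
w=np.clip(np.median(p)-p,0,None); i=np.argmax(w); k=np.arange(-5,6); a=np.degrees(th[i])+6*(k*w[(i+k)%60]).sum()/w[(i+k)%60].sum()
print('needle deg',round(a%360,1),'-> mm',round(a%360/36,2),'contrast',round(w[i]))
E
python3 td.py t1.png; python3 -c "
import numpy as np
a=np.radians(-121-10*np.arange(0,37)); d=np.diff(45*np.c_[np.sin(a),np.cos(a)],axis=0).round(1)
for k,(x,y) in enumerate(d): print(-131-10*k,x,y)"
```

```text
t 9.22 tcp [-22.  -38.1] 0.0691 ang -121.2 r 44.2 F [-2.1 -1.6  6.7] 0.142
face 304 302 area mm2 1837.51
needle deg 108.9 -> mm 3.02 contrast 38
-131 4.6 -6.3
-141 5.6 -5.4
-151 6.5 -4.4
-161 7.2 -3.2
-171 7.6 -1.9
-181 7.8 -0.5
-191 7.8 0.8
-201 7.5 2.2
-211 7.1 3.4
-221 6.3 4.6
-231 5.4 5.6
-241 4.4 6.5
-251 3.2 7.2
-261 1.9 7.6
-271 0.5 7.8
-281 -0.8 7.8
-291 -2.2 7.5
-301 -3.4 7.1
-311 -4.6 6.3
-321 -5.6 5.4
-331 -6.5 4.4
-341 -7.2 3.2
-351 -7.6 1.9
-361 -7.8 0.5
-371 -7.8 -0.8
-381 -7.5 -2.2
-391 -7.1 -3.4
-401 -6.3 -4.6
-411 -5.4 -5.6
-421 -4.4 -6.5
-431 -3.2 -7.2
-441 -1.9 -7.6
-451 -0.5 -7.8
-461 0.8 -7.8
-471 2.2 -7.5
-481 3.4 -7.1
```

View pics/r_t1.png

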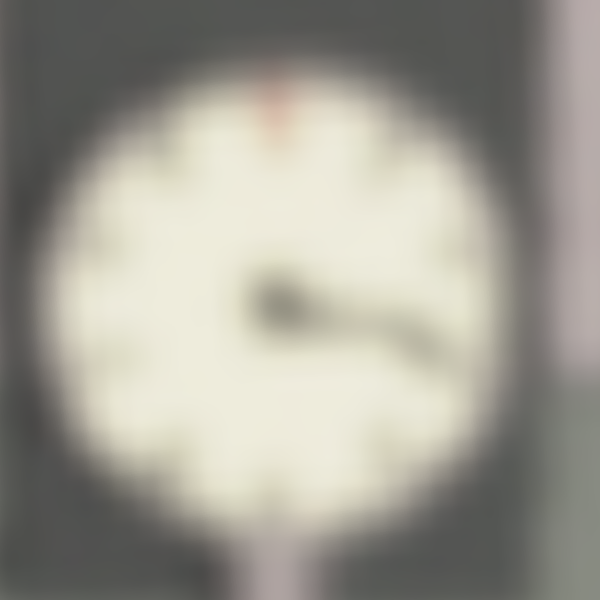

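The top camera reads the dial well: hub at (275,305), needle at about 105°, so 2.9 mm. I have one picture view left and will use numbers from here. Starting to turn the disc.

```bash
sed -i "s|; cx,cy=M\['m10'\]/M\['m00'\],M\['m01'\]/M\['m00'\]; print('face',round(cx),round(cy),|; cx,cy=276,304; print(|" td.py; python3 td.py t2.png
```

```text
t 9.28 tcp [-22.  -38.1] 0.0691 ang -121.2 r 44.2 F [-2.  -1.8  5.5] 0.141
area mm2 1837.55
needle deg 103.6 -> mm 2.88 contrast 40
```

servo_tool --commands "0 0 0 4.6 -6.3 0 0; 0 0 0 5.6 -5.4 0 0; 0 0 0 6.5 -4.4 0 0; 0 0 0 0 0 0 0"

```text
time_s: 9.78
eef_pos: [0.4429, 0.0558, 0.0691]
eef_rot: [-0.0, 0.722, 0.692, -0.0]
wrist_force: [-4.9, -1.3, 9.2]
opening: 0.142
grasp_force: 59.8
```

```bash
python3 td.py t3.png
```

```text
t 9.82 tcp [-38.8 -21. ] 0.0691 ang -152.5 r 44.7 F [-5.4 -0.4  8.7] 0.143
area mm2 1837.19
needle deg 103.6 -> mm 2.88 contrast 39
```

Tracks well; continuing.

servo_tool --commands "0 0 0 7.2 -3.2 0 0; 0 0 0 7.6 -1.9 0 0; 0 0 0 7.8 -0.5 0 0; 0 0 0 0 0 0 0"

```text
time_s: 10.32
eef_pos: [0.4382, 0.0793, 0.0691]
eef_rot: [-0.001, 0.722, 0.692, 0.0]
wrist_force: [-4.5, 2.9, 10.6]
opening: 0.142
grasp_force: 59.9
```

```bash
python3 td.py t4.png
```

```text
t 10.38 tcp [-44.4   2.4] 0.0691 ang 176.6 r 45.4 F [-5.   4.9 11. ] 0.142
area mm2 1836.54
needle deg 222.7 -> mm 6.19 contrast 41
```

servo_tool --commands "0 0 0 7.8 0.8 0 0; 0 0 0 7.5 2.2 0 0; 0 0 0 7.1 3.4 0 0; 0 0 0 0 0 0 0"

```text
time_s: 10.88
eef_pos: [0.4463, 0.1019, 0.0691]
eef_rot: [-0.0, 0.722, 0.692, 0.001]
wrist_force: [-0.7, 6.6, 5.6]
opening: 0.139
grasp_force: 59.4
```

```bash
python3 td.py t5.png
```

```text
t 10.93 tcp [-37.2  25.4] 0.0691 ang 146.0 r 45.9 F [-0.7  7.3  7.3] 0.141
area mm2 1837.42
needle deg 139.2 -> mm 3.87 contrast 44
```

The peak lies between them, at about crank angle 167°. Going back 20°.

servo_tool --commands "0 0 0 -7.1 -3.4 0 0; 0 0 0 -7.5 -2.2 0 0; 0 0 0 0 0 0 0; 0 0 0 0 0 0 0"

```text
time_s: 11.42
eef_pos: [0.4392, 0.086, 0.0691]
eef_rot: [-0.0, 0.722, 0.692, -0.001]
wrist_force: [-6.9, -3.4, 10.2]
opening: 0.142
grasp_force: 59.9
```

```bash
python3 td.py t6.png
```

```text
t 11.47 tcp [-43.7   9. ] 0.0691 ang 168.2 r 45.6 F [-6.  -2.8 10.3] 0.144
area mm2 1837.12
needle deg 227.9 -> mm 6.33 contrast 52
```

servo_tool --commands "0 0 0 -3 -0.5 0 0; 0 0 0 0 0 0 0"

```text
time_s: 11.72
eef_pos: [0.4389, 0.084, 0.0691]
eef_rot: [-0.001, 0.722, 0.692, 0.0]
wrist_force: [-4.6, 3.2, 8.9]
opening: 0.137
grasp_force: 59.9
```

```bash
python3 td.py t7.png
```

```text
t 11.78 tcp [-44.   7.] 0.0691 ang 170.8 r 45.5 F [-5.2  3.3  9.7] 0.141
area mm2 1837.25
needle deg 227.4 -> mm 6.32 contrast 49
```

servo_tool --commands "0 0 0 6 0.6 0 0; 0 0 0 0 0 0 0; 0 0 0 0 0 0 0"

```text
time_s: 12.15
eef_pos: [0.4403, 0.0903, 0.0691]
eef_rot: [-0.0, 0.722, 0.692, 0.001]
wrist_force: [-2.5, 5.7, 6.6]
opening: 0.144
grasp_force: 59.5
```

```bash
python3 td.py t8.png
```

```text
t 12.2 tcp [-42.7  13.5] 0.0691 ang 162.5 r 45.8 F [-0.8  6.   6.4] 0.142
area mm2 1836.76
needle deg 215.9 -> mm 6.0 contrast 49
```

View pics/r_t7.png

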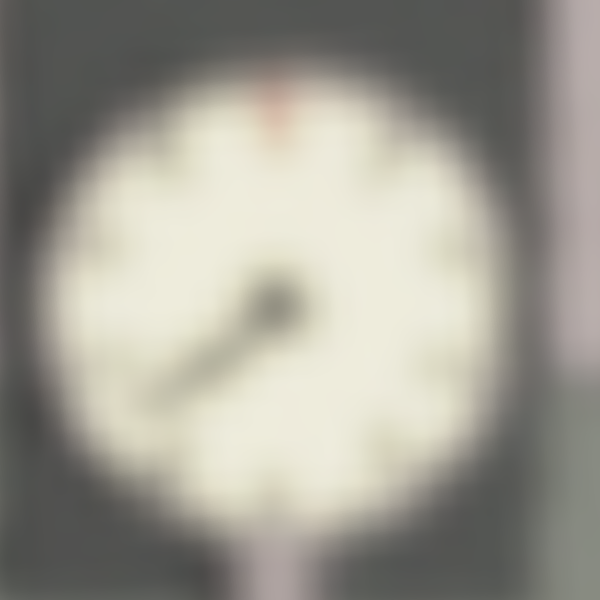

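Needle tip is at about (150,400), roughly 233° or 6.5 mm. I refine the readings by subtracting a needle-free background built from the stored pictures.

```bash
cat > nd.py <<'E'
import cv2,numpy as np,glob
fs=sorted(glob.glob('pics/r_t[0-9]*.png'),key=lambda s:int(s[8:-4]))
G=np.array([cv2.cvtColor(cv2.imread(f),cv2.COLOR_BGR2GRAY).astype(float) for f in fs]); bg=G.max(0)
Y,X=np.mgrid[:600,:600]; X=X-275; Y=Y-305; R=np.hypot(X,Y); m=(R>60)&(R<170)
for f,g in zip(fs,G):
    w=np.clip(bg-g-25,0,None)*m; x,y=(w*X).sum(),(w*Y).sum(); print(f,round(np.degrees(np.arctan2(x,-y))%360,1))
E
python3 nd.py
```

```text
pics/r_t1.png 102.9
pics/r_t2.png 103.0
pics/r_t3.png 102.9
pics/r_t4.png 224.0
pics/r_t5.png 139.1
pics/r_t6.png 230.8
pics/r_t7.png 228.8
pics/r_t8.png 217.4
```

servo_tool --commands "0 0 0 -2.7 -0.8 0 0; 0 0 0 0 0 0 0; 0 0 0 0 0 0 0"

```text
time_s: 12.58
eef_pos: [0.4394, 0.0873, 0.0691]
eef_rot: [-0.0, 0.722, 0.692, 0.001]
wrist_force: [-1.8, 3.2, 5.6]
opening: 0.143
grasp_force: 59.5
```

```bash
python3 td.py t9.png
```

```text
t 12.62 tcp [-43.5  10.4] 0.0691 ang 166.5 r 45.7 F [-2.6  2.6  6.4] 0.142
area mm2 1836.99
needle deg 225.8 -> mm 6.27 contrast 43
```

servo_tool --commands "0 0 0 -2.4 -0.5 0 0; 0 0 0 0 0 0 0; 0 0 0 0 0 0 0"

```text
time_s: 13.0
eef_pos: [0.4389, 0.085, 0.0691]
eef_rot: [-0.0, 0.722, 0.692, 0.001]
wrist_force: [-0.9, 4.6, 6.1]
opening: 0.141
grasp_force: 59.5
```

```bash
python3 td.py t10.png
```

```text
t 13.05 tcp [-44.   8.] 0.0691 ang 169.5 r 45.7 F [-2.6  3.2  6.1] 0.143
area mm2 1836.84
needle deg 227.5 -> mm 6.32 contrast 49
```

servo_tool --commands "0 0 0 -2.4 -0.4 0 0; 0 0 0 0 0 0 0; 0 0 0 0 0 0 0"

```text
time_s: 13.42
eef_pos: [0.4384, 0.0825, 0.0691]
eef_rot: [0.0, 0.722, 0.692, 0.001]
wrist_force: [-2.1, 2.6, 6.2]
opening: 0.141
grasp_force: 59.5
```

```bash
python3 td.py t11.png
```

```text
t 13.47 tcp [-44.4   5.5] 0.0691 ang 172.7 r 45.6 F [-0.7  3.2  6. ] 0.141
area mm2 1837.15
needle deg 227.5 -> mm 6.32 contrast 50
```

servo_tool --commands "0 0 0 -2.4 -0.3 0 0; 0 0 0 0 0 0 0; 0 0 0 0 0 0 0"

```text
time_s: 13.85
eef_pos: [0.4381, 0.08, 0.0691]
eef_rot: [0.0, 0.722, 0.692, 0.001]
wrist_force: [-2.0, 2.7, 5.5]
opening: 0.141
grasp_force: 59.4
```

```bash
python3 td.py t12.png; python3 nd.py
```

```text
t 13.9 tcp [-44.6   3.1] 0.0691 ang 175.8 r 45.6 F [-1.1  2.4  5.7] 0.146
area mm2 1837.57
needle deg 225.3 -> mm 6.26 contrast 43
pics/r_t1.png 102.9
pics/r_t2.png 103.0
pics/r_t3.png 102.9
pics/r_t4.png 224.0
pics/r_t5.png 139.1
pics/r_t6.png 230.8
pics/r_t7.png 228.8
pics/r_t8.png 217.4
pics/r_t9.png 226.7
pics/r_t10.png 228.8
pics/r_t11.png 228.9
pics/r_t12.png 226.5
```

The readings are symmetric about crank angle 171°, and a 4·cos(3δ) bump matches both the drop-off and the stated 12° tolerance. Going to 171°, then letting go and rising.

servo_tool --commands "0 0 0 3.7 0.4 0 0; 0 0 0 0 0 0 0; 0 0 0 0 0 0 0; 0 0 0 0 0 0 0"

```text
time_s: 14.4
eef_pos: [0.4385, 0.0831, 0.0691]
eef_rot: [0.0, 0.722, 0.692, 0.0]
wrist_force: [-1.3, -1.2, 6.6]
opening: 0.141
grasp_force: 59.4
```

```bash
python3 td.py t13.png
```

```text
t 14.45 tcp [-44.3   6.2] 0.0691 ang 171.9 r 45.6 F [-2.4  1.   6.6] 0.142
area mm2 1837.43
needle deg 227.9 -> mm 6.33 contrast 52
```

servo_tool --commands "0 0 0 0 0 0 0.25; 0 0 0 0 0 0 0.42; 0 0 0 0 0 0 0.42; 0 0 0 0 0 0 0.42; 0 0 0 0 0 -20 0.42"

```text
time_s: 15.08
eef_pos: [0.4366, 0.0832, 0.0872]
eef_rot: [-0.001, 0.722, 0.692, -0.001]
wrist_force: [0.4, -0.2, 0.1]
opening: 0.417
grasp_force: 0.0
```

servo_tool --commands "0 0 0 0 0 -30 0.42; 0 0 0 0 0 -30 0.42; 0 0 0 0 -40 -30 0.42; 0 0 0 0 -40 0 0.42; 0 0 0 0 0 0 0.42"

```text
time_s: 15.7
eef_pos: [0.3563, 0.0868, 0.1781]
eef_rot: [0.0, 0.722, 0.692, 0.0]
wrist_force: [0.7, 0.4, 1.2]
opening: 0.421
grasp_force: 0.0
```

```bash
python3 td.py t14.png; python3 nd.py | tail -2; python3 - <<'E'
from rel import *
im=cv2.imread('pics/t14.png'); c=np.load('pics/t14.png.npz'); h=cv2.cvtColor(im,cv2.COLOR_BGR2HSV)
m=(((h[...,0]<10)|(h[...,0]>170))&(h[...,1]>120)).astype(np.uint8)
n,_,s,k=cv2.connectedComponentsWithStats(m[190:270,345:425])
for i in range(1,n):
  if s[i,4]>8:
    p=stand(ray(c,k[i,0]+345,k[i,1]+190,.092))*1e3; print(s[i,4],p.round(1),np.degrees(np.arctan2(p[1]+.3,p[0]-.9)).round(1))
E
```

```text
t 15.75 tcp [-125.1    6.3] 0.1785 ang 177.0 r 126.1 F [ 0.4 -0.6 -0.2] 0.419
area mm2 1837.23
needle deg 227.4 -> mm 6.32 contrast 49
pics/r_t13.png 230.8
pics/r_t14.png 228.9
27 [-45.5   5.7] 172.7
```

The crank stayed at about 172° and the dial still reads the peak. Handing in.

servo_tool --commands "0 0 0 0 0 0 0.42; 0 0 0 0 0 0 0.42; 0 0 0 0 0 0 0.42"

```text
time_s: 16.12
eef_pos: [0.3585, 0.0864, 0.1781]
eef_rot: [-0.0, 0.722, 0.692, -0.0]
wrist_force: [0.7, 0.2, 0.1]
opening: 0.419
grasp_force: 0.0
```

```bash
python3 -c "
from bench import *
print(hand_in())"
```

```text
the job is handed in; nothing more can be done
None
```

Handed in at about 16 s: the plunger was set about 2.8 mm in on the round rim, and the disc was left with the high spot under it (dial about 6.4 mm, within 1–2° of the peak) and everything let go; `hand_in()` returned no verdict.

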